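# Pin the jaw of a gel-casting press and check its plate gap with a blade gauge

### The job

Set up the gel-casting press on the bench: push the headed steel pin down through the fork and the jaw's lug until its collar is fully home on the fork, and let go of it. Then take the blade gauge and slide it, upright and flat along the fixed plate, down between the press's two plates until it drags snugly on both (about 6 N of push, never forced), and finish holding it there in the gripper at that depth. Leave everything else on the bench where it is.

Things in the scene. Friction and masses are not known exactly. Their poses are not given: they have to be found in the camera images.
- press: Gel-casting press, fixed. Origin on the bench under the inner face of its fixed upright plate, z up. Base x +-55, y -135 to +50, 10 mm thick. Fixed plate: 70 mm wide (x), 8 thick, inner face at y = 0 looking to -y, top z = 105. Sprung plate faces it across a gap on the -y side; bracket behind it y -44 to -56, top z = 70. At y = -105: fork of two level ears 34 mm square, top z = 50, jaw's lug between.
- fork_mouth (a point): Centre of the vertical round hole in the fork's upper ear, on its top face (z = 50 mm); axes as the press. Ear holes 14 mm across, 28 mm from the upper ear's top to the lower ear's underside; the lug's slotted hole between is 14 x 17 mm, in line. Open below: the seated pin's tip ends 4 mm above the base.
- gap_top (a point): Mid-width point on the fixed plate's inner face, level with the sprung plate's top edge (z = 90 mm); axes as the press. Gap runs to -y: 6.5 to 8.5 mm wide here (differs each time), narrowing 0.114 mm per mm down as the sprung face leans; that face ends 55 mm lower; a flared lip on it reaches 7 mm higher. A 4 mm blade lying on the fixed plate meets the sprung plate 22 to 40 mm below here.
- pin_grip (a point): Grip point on the headed steel pin (about 70 g), 60 mm above its tip, z along the pin. Shank 12 mm thick, 36 long, chamfered tip; then a collar 24 mm across, 5 thick; then a round grip stem 16 mm thick, 30 long (41 to 71 mm above the tip). Stands upright in a white rest block 50 x 50 x 45 mm, collar on its top.
- pin_collar (a point): Centre of the underside of the pin's collar, 36 mm above its tip; must come to rest on the fork's upper ear.
- gauge_handle (a point): Centre of the blade gauge's black handle, 40 (x) x 14 (y) x 36 (z) mm; gauge's z along its length, the blade points to -z. 150 g in all. It stands upright in a slotted white rest block 70 x 50 x 45 mm, blade 40 mm deep in the slot, block and gauge aligned.
- gauge_tip (a point): Middle of the lower end of the gauge's steel blade, 118 mm below the handle's centre; blade 40 (x) x 4 (y) mm, 100 mm long below the handle. Same axes as the handle.
- gauge: The blade gauge itself; origin at the blade's lower end (same point as gauge_tip).
- pin: The headed pin itself; origin at its tip.
- sprung_plate: The sprung plate, 70 mm wide; frame as the press, origin (at rest) on the top of the base below the gap. Yields up to 4 mm along -y. Spring: 1.5 N preload plus 6 N per mm, so 10 mm more blade adds about 5 N of squeeze; with friction on both faces the push to slide the blade is about 1 to 1.6 times the squeeze.
- tube_rack: Bystander, leave it: black tube rack with capped tubes, 180 x 66 x 94 mm; origin under its centre.
- cap_box: Bystander, leave it: open cardboard tray, 90 x 110 x 40 mm; origin under its centre.
- reagent: Bystander, leave it: small amber bottle, 44 mm across, 75 mm tall; origin under its centre.
- pen: Bystander, leave it: marker pen, about 135 mm long, 11 mm thick, lying; origin under its centre.
- mouse: Bystander, leave it: black computer mouse, 100 x 58 x 32 mm; origin under its centre.
- beaker: Bystander, leave it: open white beaker, 60 mm across, 75 mm tall; origin under its centre.
- jar: Bystander, leave it: white jar with grey lid, 60 mm across, 60 mm tall; origin under its centre.
Not all that is in view belongs to the job. Leave any orange look-alike of the press alone.

How it is judged:
By the outcome, as a careful person would: the job done as asked, in the order asked, and still so for the second after the job is handed in, while the arm keeps its last pose, push and grip.
It also fails if it takes over 69 s, if anything falls off the work surface, if the arm or the gripper's body presses on something with over 40 N, if the wrist force passes 120 N, or if a joint passes its speed limit or range.

### The arm

A 7-joint arm with a two-finger parallel gripper is mounted at the origin on the work surface. World frame = base frame: x ahead of the robot, y to its left, z up, the work surface at z = 0. Lengths are in m, angles in rad, forces in N, time in s.
With the tool pointing down it reaches from about 0.4 to 0.875 m from the base axis. Payload 19.3 kg.
Tool frame: the origin (TCP) lies midway between the tips of the shut fingers; the grasp point (between the pads) lies 19 mm behind it; z points along the fingers, y is the line along which they close (so a half turn about z gives the same grasp; the last joint's range is limited). The gripper opens to 85 mm and grips with 20 to 120 N. Pads are 22 mm wide; open, the fingers measure 114 mm over their backs; the gripper's body (76 mm by 85 mm) begins 54 mm behind the grasp point. The pads swing forward as they close: fully open they stand 13 mm farther back than shut.
Start: joints at [-1.382, 0.521, -0.036, 1.599, 0.021, 1.021, -0.113], TCP at [0.16, 0.604, 0.231] pointing down, gripper open.
Joint ranges: [-2.91, 2.91], [-0.3, 2.13], [-1.5, 1.42], [0.17, 2.43], [-1.26, 4.41], [0.16, 1.93], [-2.52, 2.52]. Speed limits (rad/s): [1.89, 1.89, 2.39, 2.39, 3.01, 3.01, 3.01].

### API

Orientations are given as [roll, pitch, yaw] about the fixed x, y, z axes, in that order (R = Rz(yaw) Ry(pitch) Rx(roll)).
In Python, from bench import arm gives the robot as it stands.
- The arm moves only by the tool jog_arm, never from a script. Its argument "steps" is a list of rows, each an object with "translation": the shift along the tool's x, y, z in units of 40 mm (1.0 is 40 mm), a list of three; "delta_rot": the turn, a rotation vector about the tool's x, y, z in units of 6 degrees (1.0 is 6 degrees), a list of three. In form: [{"translation": [tx, ty, tz], "delta_rot": [wx, wy, wz]}, ...]. A call has 1 to 5 rows; each row is the pose to reach, as a shift and turn from the pose commanded when the call began, along the tool's axes at that moment; what a row does not reach only later rows make up. A row lasts 1/12 s, in which the tool goes at most 41.7 mm and 7.16 degrees, less where a joint would pass 70% of its speed; a pose out of reach is approached as far as the arm can. A call with a gripper value outside its range is refused whole. "jaw" is the opening, from 0 (shut) to 1 (fully open), set as the call begins (left out, the last holds). The fingers move at their own pace and stop on an object; the grip force is fixed at half the most. Time passes only in rows, so rows that repeat a pose let the fingers close. It gives the time, the measured TCP pose, the force, the opening and the grip force at its end, in the units of the state.
- arm.sense(): the state, without advancing time (a new reading comes with each control period).
- arm.camera(name): name is "scene" or "top"; returns a dict with "img" (480x640x3 uint8, red, green, blue), "z_map" (480x640 float32, m along the optical axis (not along the pixel's ray), 0 where there is no reading), "fx", "fy", "cx", "cy" (pixels), "k1" (the pictures are not rectified: a ray, as slopes to the right and down, at radius r is drawn at 1 + k1 r^2 times it, then the intrinsics apply), "R" (3x3) and "t" (3): a world point X has camera coordinates R X + t. Camera axes: x right, y down, z forward; pixel columns grow to the right and rows downward; lengths in m; the calibration is good to about 2 mm. A picture is of the moment at which its call begins.
- arm.hand_in(): hands the job in; it is judged then, once.
The state is a dict: "t": time; "qpos": joint angles; "dq": joint speeds; "joint_efforts": joint torques, N m; "position": TCP position; "ee_rot": TCP orientation; "force": force on the tool from outside, world axes, zero at the start; "ft_torque": the same for the moment, N m; "finger_gap": opening from 0.0 (shut) to 1.0 (fully open); "grip_force": force on a finger pad.
Only numpy, scipy, OpenCV 4.12 (cv2) and the standard library are available. Lean on these libraries where they do the work, as an engineer would, in place of code of your own. Each camera call takes 0.05 s, during which the arm holds its last target. There are 200 camera calls.

## Working session

There is one attempt and no reset: what is moved stays moved. The work goes in short steps, Python scripts to look and compute and a tool call to move; the robot and the scene stay as the last step left them, time stands still between calls to the robot, and variables do not carry over. Pictures are saved under pics/ and viewed, at most 10 in all, crops included, and the job is handed in when it is done.

Besides the shell and the picture viewer there is one more tool, called after "Request:" by a JSON object that holds its "op" and its "data". jog_arm: Moves the arm, as the interface text tells. Its arguments: {"type":"object","properties":{"steps":{"type":"array"},"jaw":{"type":"number"}},"required":["steps"]}

```bash
mkdir -p pics; ls
python3 - <<'E'
from bench import arm
import cv2,numpy as np
s=arm.sense(); print({k:np.round(v,3) for k,v in s.items()})
for n in ["scene","top"]:
    c=arm.camera(n); cv2.imwrite(f"pics/{n}0.png",c["img"][:,:,::-1]); np.savez(f"{n}0.npz",**c)
    print(n,c["fx"],c["fy"],c["cx"],c["cy"],c["k1"],np.round(c["R"],3).tolist(),np.round(c["t"],3), np.round(-c["R"].T@c["t"],3))
E
```

```text
pics
{'t': np.float64(0.0), 'qpos': array([-1.382,  0.522, -0.036,  1.6  ,  0.021,  1.021, -0.113]), 'dq': array([ 0.   ,  0.001, -0.001,  0.001,  0.   ,  0.   , -0.001]), 'joint_efforts': array([ 0.0000e+00, -9.2709e+01,  1.9800e+00, -3.6994e+01,  1.8000e-02,
        8.0000e-03, -0.0000e+00]), 'position': array([0.16 , 0.604, 0.231]), 'ee_rot': array([-3.14 ,  0.   ,  2.883]), 'force': array([-0.13 ,  0.017,  0.026]), 'ft_torque': array([ 0.005, -0.004, -0.01 ]), 'grip_force': np.float64(0.0), 'finger_gap': np.float64(1.0)}
scene 605.680329674888 605.680329674888 320.41592259050356 235.40565808247123 -0.1748736716626752 [[0.707, 0.707, 0.006], [0.419, -0.412, -0.809], [-0.569, 0.575, -0.588]] [-0.359 -0.183  1.75 ] [ 1.327 -0.828  0.883]
top 459.3196379215879 459.3196379215879 320.9309472877393 237.936879003016 -0.07574398595179072 [[0.018, -1.0, -0.006], [-0.982, -0.016, -0.19], [0.19, 0.009, -0.982]] [-0.037  0.587  1.358] [ 0.319 -0.04   1.445]
```

View pics/scene0.png

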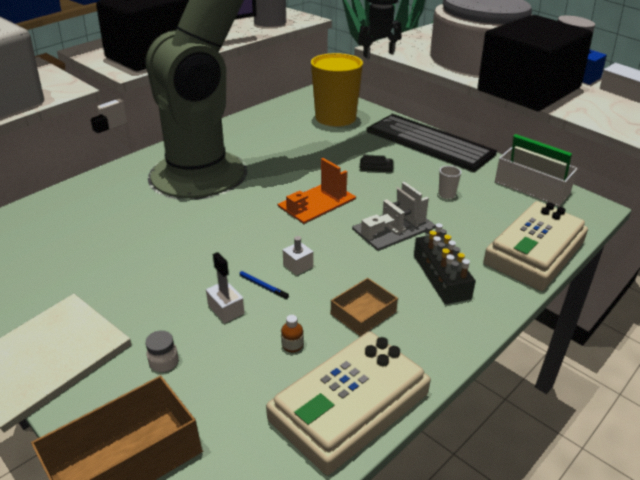

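View pics/top0.png

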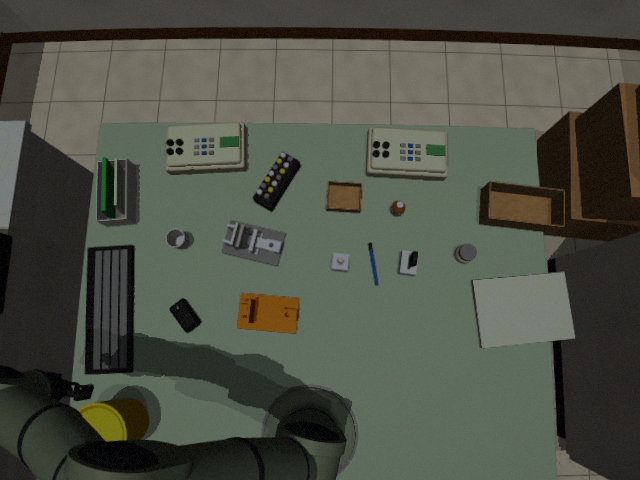

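The scene view shows the grey press near (395,215), pin rest near (298,255) and gauge near (224,290). In the top view they are at (253,243), (341,262) and (409,262).

```bash
cat > h.py <<'E'
import numpy as np,cv2
def load(n): 
    d=np.load(n); return {k:d[k] for k in d.files}
def K(c): return np.array([[c["fx"],0,c["cx"]],[0,c["fy"],c["cy"]],[0,0,1]],float), np.array([c["k1"],0,0,0,0],float)
def slopes(c,uv):
    k,d=K(c); return cv2.undistortPoints(np.array(uv,float).reshape(-1,1,2),k,d).reshape(-1,2)
def onplane(c,uv,z):
    s=slopes(c,uv); r=np.c_[s,np.ones(len(s))]@c["R"]; o=-c["R"].T@c["t"]
    return o+r*((z-o[2])/r[:,2])[:,None]
def cloud(c,box=None):
    u0,v0,u1,v1=box or (0,0,640,480)
    u,v=np.meshgrid(np.arange(u0,u1),np.arange(v0,v1)); uv=np.c_[u.ravel(),v.ravel()]
    z=c["z_map"][v,u].ravel().astype(float); s=slopes(c,uv)
    P=(np.c_[s*z[:,None],z]-c["t"])@c["R"]
    return P.reshape(v1-v0,u1-u0,3)
def proj(c,X):
    k,d=K(c); return cv2.projectPoints(np.array(X,float).reshape(-1,1,3),cv2.Rodrigues(c["R"])[0],c["t"].astype(float),k,d)[0].reshape(-1,2)
E
python3 - <<'E'
from h import *
T=load("top0.npz");S=load("scene0.npz")
def crop(c,b,f): return cv2.resize(c["img"][b[1]:b[3],b[0]:b[2],::-1],None,fx=f,fy=f,interpolation=cv2.INTER_CUBIC)
bt=(215,210,295,275);bs=(345,175,445,255)
a=crop(T,bt,5);b=crop(S,bs,4)
h=max(a.shape[0],b.shape[0]);m=np.zeros((h,a.shape[1]+b.shape[1],3),np.uint8);m[:a.shape[0],:a.shape[1]]=a;m[:b.shape[0],a.shape[1]:]=b
cv2.imwrite("pics/press.png",m)
for nm,c,boxes in (("top",T,dict(pin=(325,245,358,278),gauge=(393,243,425,283),press=bt)),("scene",S,dict(pin=(280,232,318,275),gauge=(200,250,250,322),press=bs))):
  for k,b in boxes.items():
    P=cloud(c,b).reshape(-1,3); 
    print(nm,k,"bench z",np.round(np.median(P[:,2]),4))
    for lo in np.arange(0.005,0.16,0.01):
        q=P[(P[:,2]>lo)&(P[:,2]<lo+.01)]
        if len(q)>3: print("  %.3f n%d"%(lo,len(q)),np.round(np.median(q,0),4),np.round(q[:,:2].min(0),3),np.round(q[:,:2].max(0),3))
E
```

```text
top pin bench z 0.0016
  0.005 n64 [ 0.5163 -0.0847  0.0059] [ 0.473 -0.142] [ 0.576 -0.04 ]
  0.015 n6 [ 0.495  -0.0815  0.0224] [ 0.494 -0.1  ] [ 0.497 -0.06 ]
  0.025 n8 [ 0.4952 -0.0797  0.0291] [ 0.493 -0.106] [ 0.496 -0.066]
  0.035 n108 [ 0.5172 -0.0867  0.0429] [ 0.494 -0.111] [ 0.547 -0.059]
  0.045 n132 [ 0.5167 -0.0836  0.0476] [ 0.494 -0.111] [ 0.546 -0.059]
  0.065 n4 [ 0.5139 -0.0874  0.0683] [ 0.512 -0.092] [ 0.515 -0.08 ]
  0.075 n19 [ 0.5199 -0.0855  0.0791] [ 0.513 -0.092] [ 0.526 -0.079]
top gauge bench z 0.0028
  0.005 n89 [ 0.5238 -0.3024  0.0065] [ 0.461 -0.356] [ 0.586 -0.255]
  0.015 n16 [ 0.4999 -0.2753  0.0224] [ 0.482 -0.31 ] [ 0.551 -0.268]
  0.025 n14 [ 0.5191 -0.2759  0.0308] [ 0.484 -0.305] [ 0.555 -0.27 ]
  0.035 n125 [ 0.5066 -0.2901  0.0428] [ 0.482 -0.325] [ 0.557 -0.268]
  0.045 n148 [ 0.5153 -0.2898  0.0472] [ 0.482 -0.324] [ 0.555 -0.271]
  0.065 n10 [ 0.5143 -0.2949  0.069 ] [ 0.5   -0.298] [ 0.537 -0.294]
  0.105 n7 [ 0.5124 -0.2898  0.1129] [ 0.501 -0.292] [ 0.527 -0.289]
  0.115 n9 [ 0.5198 -0.292   0.1183] [ 0.499 -0.299] [ 0.535 -0.289]
  0
[... 2562 characters left out ...]
.005 n1140 [0.6012 0.166  0.0102] [0.345 0.054] [0.703 0.471]
  0.015 n266 [0.5962 0.1721 0.0196] [0.389 0.093] [0.712 0.405]
  0.025 n208 [0.5853 0.1681 0.0304] [0.389 0.093] [0.709 0.405]
  0.035 n325 [0.5804 0.1698 0.0409] [0.392 0.093] [0.724 0.405]
  0.045 n505 [0.5833 0.1345 0.0511] [0.392 0.094] [0.753 0.404]
  0.055 n333 [0.6077 0.1945 0.0597] [0.391 0.1  ] [0.758 0.404]
  0.065 n307 [0.6073 0.1821 0.0701] [0.39  0.098] [0.777 0.397]
  0.075 n210 [0.6224 0.212  0.0801] [0.551 0.1  ] [0.777 0.272]
  0.085 n343 [0.7242 0.15   0.0911] [0.554 0.087] [0.793 0.241]
  0.095 n172 [0.6118 0.2196 0.0973] [0.553 0.092] [0.79  0.246]
  0.105 n39 [0.588  0.2304 0.1066] [0.556 0.224] [0.627 0.241]
```

View pics/press.png

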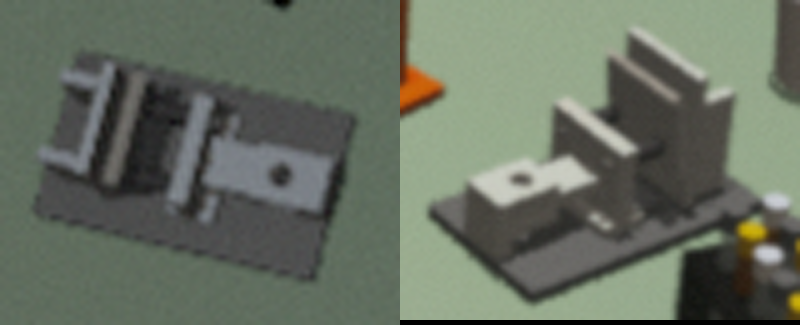

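The top crop shows the fork hole at about (281,175), the base corners, the fixed plate strip at x≈100, the sprung plate at 125 and the bracket at 190. The scene crop shows the hole at about (522,179).

Run:
```python
from h import *
T=load("top0.npz");S=load("scene0.npz")
def fit(c,uv,z,m,w):
    P=np.array([onplane(c,[a],b)[0,:2] for a,b in zip(uv,z)]);m=np.array(m,float)/1000;w=np.array(w,float)[:,None]
    pc=(w*P).sum(0)/w.sum();mc=(w*m).sum(0)/w.sum()
    H=((m-mc)*w).T@(P-pc); th=np.arctan2(H[0,1]-H[1,0],H[0,0]+H[1,1])
    R=np.array([[np.cos(th),-np.sin(th)],[np.sin(th),np.cos(th)]]); t=pc-R@mc
    print("yaw",np.degrees(th).round(2),"origin",t.round(4),"hole",(R@[0,-.105]+t).round(4),"res mm",((m@R.T+t-P)*1e3).round(1).tolist())
a=lambda p,o,f:((np.array(p)+.5)/f-.5+o).tolist()
top=[a(p,(215,210),5) for p in [(78,52),(355,115),(315,280),(36,214),(281,175)]]
fit(T,top,[.01]*4+[.05],[(55,50),(55,-135),(-55,-135),(-55,50),(0,-105)],[1]*5)
sc=[a((p[0]-400,p[1]),(345,175),4) for p in [(532,300),(431,211),(522,179),(468,181),(510,207),(555,101),(636,153),(631,33),(706,82)]]
fit(S,sc,[.01,.01,.05,.05,.05,.07,.07,.105,.105],[(55,-135),(-55,-135),(0,-105),(-17,-122),(17,-122),(-35,-56),(35,-56),(-35,0),(35,0)],[1]*9)
# pin & gauge block tops
for nm,c,b,ze in (("pin",T,(325,245,358,278),.045),("gauge",T,(393,243,425,283),.045),("pin",S,(280,232,318,275),.045),("gauge",S,(200,250,250,322),.045)):
    P=cloud(c,b);im=c["img"][b[1]:b[3],b[0]:b[2]].astype(int);
    m=(P[:,:,2]>.036)&(P[:,:,2]<.056)
    v,u=np.nonzero(m); X=onplane(c,np.c_[u+b[0],v+b[1]],ze)[:,:2]
    r=cv2.minAreaRect((X*1e3).astype(np.float32)); print(nm,np.round(r[0],1),np.round(r[1],1),round(r[2],1))
    m=(P[:,:,2]>(.074 if nm=="pin" else .135)); v,u=np.nonzero(m); zz=.080 if nm=="pin" else .141
    X=onplane(c,np.c_[u+b[0],v+b[1]],zz)[:,:2]; r=cv2.minAreaRect((X*1e3).astype(np.float32)); print("  top",np.round(r[0],1),np.round(r[1],1),round(r[2],1))
```

```text
yaw -11.98 origin [0.5871 0.2291] hole [0.5653 0.1264] res mm [[0.7, 0.1], [0.8, -0.9], [-0.4, 0.1], [-1.0, 1.9], [-0.1, -1.2]]
yaw -11.73 origin [0.5902 0.2292] hole [0.5689 0.1264] res mm [[-0.5, 3.5], [-3.8, 1.1], [2.8, -2.4], [4.3, 9.6], [1.6, 5.2], [2.0, -4.4], [-1.5, -9.2], [-2.7, -0.7], [-2.2, -2.7]]
pin [519.2 -85.5] [49.8 50.7] 84.5
  top [ 523.2 -106.6] [23.5 55. ] 22.9
gauge [ 519.1 -297.3] [52.1 71.4] 81.7
  top [ 505.1 -270.4] [53.7 94.9] 48.7
pin [524.4 -91. ] [58.6 62.7] 84.6
  top [ 542.7 -126.4] [ 19.9 109. ] 31.8
gauge [ 524.2 -302.2] [52.7 81.4] 83.0
  top [ 586.  -328.8] [ 79.3 172.8] 45.3
```

```bash
cat > p.py <<'E'
import numpy as np
from scipy.spatial.transform import Rotation as Ro
def plan(targets,pos=None,rot=None,step=.18,ang=30):
    """targets: (x,y,z,yaw_deg), tool down. Prints one target row per call, with rows needed."""
    from bench import arm
    s=arm.sense(); p=s["position"]; R=Ro.from_euler("xyz",s["ee_rot"])
    print("now",np.round(p,4),np.round(np.degrees(s["ee_rot"]),2),"F",np.round(s["force"],2),"t",s["t"],"gap",s["finger_gap"])
    for x,y,z,w in targets:
        q=np.array([x,y,z]); Q=Ro.from_euler("xyz",[np.pi,0,np.radians(w)])
        rv=(R.inv()*Q).as_rotvec(); d=q-p
        n=max(1,int(np.ceil(max(np.linalg.norm(d)/step,np.degrees(np.linalg.norm(rv))/ang))))
        p0,R0=p,R
        for i in range(1,n+1):
            pn=p0+d*i/n; Rn=R0*Ro.from_rotvec(rv*i/n)
            t=np.round(R.inv().apply(pn-p)/.04,3); r=np.round(np.degrees((R.inv()*Rn).as_rotvec())/6,3)
            print(t.tolist(),r.tolist(),"rows>=",int(np.ceil(max(np.linalg.norm(t)*40/41.7,np.linalg.norm(r)*6/7.16))))
            p,R=p+R.apply(t*.04),R*Ro.from_rotvec(np.radians(r*6))
E
python3 -c "
from p import plan
plan([(.5,.2,.231,78),(.519,-.086,.16,78)])"
```

```text
now [0.1599 0.6039 0.2308] [-1.7994e+02  1.0000e-02  1.6517e+02] F [-0.88  0.55 -0.15] t 0.1 gap 1.0040675720023164
[-3.601, -2.529, 0.001] [-0.002, 0.003, 4.843] rows>= 5
[-4.375, -0.461, -0.0] [-0.003, 0.003, 4.843] rows>= 5
[-4.049, 1.722, -0.002] [-0.002, 0.002, 4.843] rows>= 5
[-3.448, 0.976, 0.888] [-0.0, 0.0, -0.0] rows>= 4
[-3.447, 0.976, 0.887] [-0.0, 0.0, -0.0] rows>= 4
```

Request:
{"op": "jog_arm", "data": {"steps": [{"translation":[-3.6,-2.53,0],"delta_rot":[0,0,4.84]},{"translation":[-3.6,-2.53,0],"delta_rot":[0,0,4.84]},{"translation":[-3.6,-2.53,0],"delta_rot":[0,0,4.84]},{"translation":[-3.6,-2.53,0],"delta_rot":[0,0,4.84]},{"translation":[-3.6,-2.53,0],"delta_rot":[0,0,4.84]}], "jaw": 1}}

```text
t: 0.52
position: [0.2778, 0.4642, 0.2314]
ee_rot: [-3.141, 0.003, 2.361]
force: [1.0, -0.4, 0.1]
finger_gap: 0.998
grip_force: 0.0
```

Request:
{"op": "jog_arm", "data": {"steps": [{"translation":[-4.37,-0.46,0],"delta_rot":[0,0,4.84]},{"translation":[-4.37,-0.46,0],"delta_rot":[0,0,4.84]},{"translation":[-4.37,-0.46,0],"delta_rot":[0,0,4.84]},{"translation":[-4.37,-0.46,0],"delta_rot":[0,0,4.84]},{"translation":[-4.37,-0.46,0],"delta_rot":[0,0,4.84]}]}}

```text
t: 0.93
position: [0.3903, 0.3296, 0.2315]
ee_rot: [3.141, 0.002, 1.854]
force: [1.2, 0.0, -0.4]
finger_gap: 1.004
grip_force: 0.0
```

Request:
{"op": "jog_arm", "data": {"steps": [{"translation":[-4.05,1.72,0],"delta_rot":[0,0,4.84]},{"translation":[-4.05,1.72,0],"delta_rot":[0,0,4.84]},{"translation":[-4.05,1.72,0],"delta_rot":[0,0,4.84]},{"translation":[-4.05,1.72,0],"delta_rot":[0,0,4.84]},{"translation":[-4.05,1.72,0],"delta_rot":[0,0,4.84]}]}}

```text
t: 1.35
position: [0.5032, 0.1947, 0.2315]
ee_rot: [3.139, 0.002, 1.348]
force: [-1.0, -0.8, -0.3]
finger_gap: 1.001
grip_force: 0.0
```

Request:
{"op": "jog_arm", "data": {"steps": [{"translation":[-3.45,0.98,0.89],"delta_rot":[0,0,0]},{"translation":[-3.45,0.98,0.89],"delta_rot":[0,0,0]},{"translation":[-3.45,0.98,0.89],"delta_rot":[0,0,0]},{"translation":[-3.45,0.98,0.89],"delta_rot":[0,0,0]},{"translation":[-3.45,0.98,0.89],"delta_rot":[0,0,0]}]}}

```text
t: 1.77
position: [0.5091, 0.052, 0.1948]
ee_rot: [-3.141, 0.002, 1.357]
force: [-0.6, 0.4, -0.0]
finger_gap: 0.996
grip_force: 0.0
```

Request:
{"op": "jog_arm", "data": {"steps": [{"translation":[-3.45,0.98,0.89],"delta_rot":[0,0,0]},{"translation":[-3.45,0.98,0.89],"delta_rot":[0,0,0]},{"translation":[-3.45,0.98,0.89],"delta_rot":[0,0,0]},{"translation":[-3.45,0.98,0.89],"delta_rot":[0,0,0]},{"translation":[-3.45,0.98,0.89],"delta_rot":[0,0,0]}]}}

```text
t: 2.18
position: [0.5187, -0.0908, 0.1592]
ee_rot: [-3.141, 0.002, 1.357]
force: [-1.0, 0.6, -0.1]
finger_gap: 0.996
grip_force: 0.0
```

```bash
python3 -c "
from p import plan
plan([(.519,-.0865,.054,78)])"
```

```text
now [ 0.5187 -0.0908  0.1592] [-1.7995e+02  1.3000e-01  7.7740e+01] F [-1.02  0.62 -0.13] t 2.1833 gap 0.9958379940723862
[0.113, -0.013, 2.629] [-0.008, 0.021, -0.043] rows>= 3
```

Request:
{"op": "jog_arm", "data": {"steps": [{"translation":[0,0,0.5],"delta_rot":[0,0,0]},{"translation":[0,0,1],"delta_rot":[0,0,0]},{"translation":[0,0,1.5],"delta_rot":[0,0,0]},{"translation":[0,0,1.75],"delta_rot":[0,0,0]},{"translation":[0,0,1.75],"delta_rot":[0,0,0]}]}}

```text
t: 2.6
position: [0.5185, -0.0852, 0.0884]
ee_rot: [-3.139, 0.0, 1.363]
force: [-0.1, 0.6, -0.5]
finger_gap: 0.997
grip_force: 0.0
```

```bash
python3 -c "
from p import plan
plan([(.519,-.0865,.054,78)])"
```

```text
now [ 0.5185 -0.0852  0.0884] [-1.7983e+02  2.0000e-02  7.8090e+01] F [-0.09  0.58 -0.49] t 2.6 gap 0.9972017284043566
[-0.029, 0.02, 0.86] [-0.029, 0.004, 0.015] rows>= 1
```

Request:
{"op": "jog_arm", "data": {"steps": [{"translation":[-0.02,0.02,0.4],"delta_rot":[0,0,0]},{"translation":[-0.02,0.02,0.86],"delta_rot":[0,0,0]},{"translation":[-0.02,0.02,0.87],"delta_rot":[0,0,0]}]}}

```text
t: 2.85
position: [0.5194, -0.0863, 0.054]
ee_rot: [-3.14, 0.0, 1.363]
force: [-0.9, 0.2, -0.6]
finger_gap: 0.997
grip_force: 0.0
```

Request:
{"op": "jog_arm", "data": {"steps": [{"translation":[0,0,0],"delta_rot":[0,0,0]},{"translation":[0,0,0],"delta_rot":[0,0,0]},{"translation":[0,0,0],"delta_rot":[0,0,0]},{"translation":[0,0,0],"delta_rot":[0,0,0]},{"translation":[0,0,0],"delta_rot":[0,0,0]}], "jaw": 0}}

```text
t: 3.27
position: [0.5204, -0.0867, 0.056]
ee_rot: [3.141, -0.0, 1.362]
force: [0.1, 0.4, 0.4]
finger_gap: 0.297
grip_force: 0.0
```

Request:
{"op": "jog_arm", "data": {"steps": [{"translation":[0,0,0],"delta_rot":[0,0,0]},{"translation":[0,0,0],"delta_rot":[0,0,0]},{"translation":[0,0,0],"delta_rot":[0,0,0]},{"translation":[0,0,0],"delta_rot":[0,0,0]},{"translation":[0,0,0],"delta_rot":[0,0,0]}]}}

```text
t: 3.68
position: [0.5198, -0.0866, 0.0558]
ee_rot: [-3.141, -0.0, 1.362]
force: [-6.0, 2.2, 11.7]
finger_gap: 0.168
grip_force: 58.3
```

```bash
python3 -c "
from p import plan
plan([(.52,-.0866,.15,78),(.5665,.1264,.12,78)])"
```

```text
now [ 0.5198 -0.0866  0.0558] [-1.7997e+02 -2.0000e-02  7.8050e+01] F [-5.96  2.24 11.72] t 3.6833 gap 0.16770622914786626
[0.002, 0.004, -2.356] [-0.005, -0.004, 0.008] rows>= 3
[2.725, 0.015, 0.375] [-0.0, 0.0, -0.0] rows>= 3
[2.726, 0.015, 0.375] [-0.0, 0.0, -0.0] rows>= 3
```

Request:
{"op": "jog_arm", "data": {"steps": [{"translation":[0,0,-0.4],"delta_rot":[0,0,0]},{"translation":[0,0,-1.2],"delta_rot":[0,0,0]},{"translation":[0,0,-2],"delta_rot":[0,0,0]},{"translation":[0,0,-2.36],"delta_rot":[0,0,0]}]}}

```text
t: 4.02
position: [0.5209, -0.0872, 0.153]
ee_rot: [3.139, -0.0, 1.362]
force: [1.8, 0.6, -1.5]
finger_gap: 0.165
grip_force: 58.6
```

Request:
{"op": "jog_arm", "data": {"steps": [{"translation":[0.9,0,0.1],"delta_rot":[0,0,0]},{"translation":[1.8,0,0.2],"delta_rot":[0,0,0]},{"translation":[2.6,0.01,0.37],"delta_rot":[0,0,0]},{"translation":[3.5,0.02,0.5],"delta_rot":[0,0,0]},{"translation":[4.3,0.02,0.6],"delta_rot":[0,0,0]}]}}

```text
t: 4.43
position: [0.5565, 0.0836, 0.1255]
ee_rot: [-3.141, -0.0, 1.363]
force: [1.9, 0.6, -1.6]
finger_gap: 0.167
grip_force: 58.6
```

Request:
{"op": "jog_arm", "data": {"steps": [{"translation":[0.7,0,0.1],"delta_rot":[0,0,0]},{"translation":[1.15,0.01,0.15],"delta_rot":[0,0,0]},{"translation":[1.15,0.01,0.15],"delta_rot":[0,0,0]},{"translation":[1.15,0.01,0.15],"delta_rot":[0,0,0]}]}}

```text
t: 4.77
position: [0.5662, 0.127, 0.1195]
ee_rot: [-3.141, 0.0, 1.364]
force: [0.3, -1.0, 0.0]
finger_gap: 0.163
grip_force: 58.6
```

Run:
```python
from bench import arm
from h import *
print({k:np.round(v,4) for k,v in arm.sense().items() if k in("t","position","force","finger_gap","grip_force","qpos")})
ims=[]
for n in ["top","scene"]:
    c=arm.camera(n); np.savez(n+"1.npz",**c)
    u,v=proj(c,[[.5665,.1264,.06]])[0].astype(int); print(n,u-40,v-35)
    ims.append(cv2.resize(c["img"][v-35:v+35,u-40:u+40,::-1],None,fx=5,fy=5,interpolation=cv2.INTER_CUBIC))
cv2.imwrite("pics/hover.png",np.hstack(ims))
```

```text
{'t': np.float64(4.7667), 'qpos': array([-0.5961,  0.6319,  0.3952,  1.8307, -0.3411,  0.7467, -0.2232]), 'position': array([0.5662, 0.127 , 0.1195]), 'force': array([ 0.2914, -0.9602,  0.0437]), 'grip_force': np.float64(58.5805), 'finger_gap': np.float64(0.1627)}
top 230 208
scene 334 181
```

View pics/hover.png

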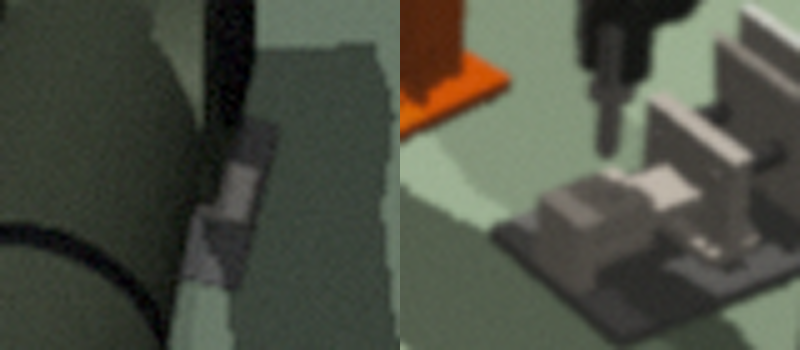

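The top view is blocked by the arm. The scene crop shows the pin held upright with its tip at about (607,157), above the fork, whose hole is now in shadow.

Run:
```python
from h import *
T0=load("top0.npz");S0=load("scene0.npz");S1=load("scene1.npz")
g=lambda c:c["img"].astype(float).mean(2)
# hole: dark-weighted centroid near guess
for n,c,X in (("top",T0,[.5654,.1274,.05]),("scene",S0,[.567,.1264,.05])):
    u,v=np.round(proj(c,[X])[0]).astype(int); w=g(c)[v-4:v+5,u-5:u+6]; print(n,u,v);print(w.astype(int))
    d=np.clip(np.median(w)-15-w,0,None); yy,xx=np.mgrid[v-4:v+5,u-5:u+6]
    m=[(xx*d).sum()/d.sum(),(yy*d).sum()/d.sum()]; print(np.round(m,2),onplane(c,[m],.05).round(4))
u,v=np.round(proj(T0,[[.52,-.0862,.08]])[0]).astype(int);print("pin top",u,v);print(g(T0)[v-6:v+7,u-6:u+7].astype(int))
u,v=375,207;print(g(S1)[v-14:v+10,u-8:u+9].astype(int)); print(proj(S1,[[.5662,.127,.0725],[.5662,.127,.1085]]))
```

```text
top 271 245
[[129 127 128 130 128 129 131 129 127 122 123]
 [130 131 129 124 114 101 118 126 130 129 128]
 [127 130 120 101  78  62  83 117 128 128 127]
 [127 128 110  73  58  46  52 101 126 127 127]
 [126 127 109  72  48  53  66  99 125 128 130]
 [127 130 119  90  53  50  82 114 126 127 128]
 [129 126 127 119 104  98 111 123 130 129 128]
 [129 131 132 128 129 127 127 128 127 128 129]
 [100 106 114 121 129 125 128 129 132 129 129]]
[270.6  244.72] [[0.565  0.1282 0.05  ]]
scene 375 220
[[177 183 191 196 196 197 198 197 187 175 171]
 [195 195 194 192 186 183 188 194 196 194 193]
 [200 193 181 160 140 139 150 168 190 200 199]
 [196 188 157 114  91  89 102 133 176 196 199]
 [197 192 165 123 106 100 103 128 173 194 199]
 [199 196 189 171 162 150 148 161 186 195 194]
 [199 199 197 196 191 188 187 185 183 179 164]
 [198 200 198 198 192 185 181 167 142 122 106]
 [197 199 193 183 168 146 130 111  91  82  73]]
[376.32 221.15] [[0.5731 0.1251 0.05  ]]
pin top 340 259
[[125 122 120 120 121 115 115 112 115 107 111 106 103]
 [130 127 127 127 128 128 130 128 124 122 121 122 122]
 [127 130 128 130 
[... 1651 characters left out ...]
]
 [135 134 135 132 131 115  81  57  58  59  79 109 129 132 129 115  82]
 [133 133 135 133 131 117  81  59  58  59  82 113 128 135 132 114  77]
 [135 134 133 135 132 118  80  62  55  66  88 120 133 135 128 111  78]
 [134 135 133 133 133 123  94  69  60  76 101 127 135 133 126 104  73]
 [132 134 134 134 135 129 115  93  86 102 123 131 134 131 124 105  74]
 [134 133 132 135 135 134 131 126 127 132 135 135 133 134 126 102  77]
 [135 134 134 134 134 132 135 140 149 155 150 141 132 126 121 104  96]
 [134 132 132 129 126 120 124 139 156 171 168 154 134 125 129 131 142]
 [132 125 118 109 105  98  95 108 128 154 159 155 150 152 163 167 174]]
[[375.21958013 211.99319606]
 [376.09599007 199.40709868]]
```

Run:
```python
from h import *
T0=load("top0.npz");S1=load("scene1.npz")
print("S hole",onplane(S1,[[374.9,219.4]],.05),"tip",onplane(S1,[[375.0,211.2]],.0725))
print("T hole",onplane(T0,[[270.6,244.6]],.05),"T pin top",onplane(T0,[[340.2,258.2]],.08),"collar",onplane(T0,[[340.2,260.2]],.05))
```

```text
S hole [[0.56578166 0.12830439 0.05      ]] tip [[0.56356987 0.12924028 0.0725    ]]
T hole [[0.56538697 0.12817586 0.05      ]] T pin top [[ 0.52218113 -0.08607054  0.08      ]] collar [[ 0.52044816 -0.08715446  0.05      ]]
```

```bash
python3 -c "
from p import plan
plan([(.5657,.1282,.101,78)])"
```

```text
now [0.5663 0.1252 0.1199] [1.7999e+02 3.0000e-02 7.7990e+01] F [-0.47 -0.74 -0.5 ] t 4.8667 gap 0.15756774513430283
[0.071, -0.03, 0.471] [0.001, 0.005, -0.001] rows>= 1
```

Request:
{"op": "jog_arm", "data": {"steps": [{"translation":[0.03,-0.03,0.2],"delta_rot":[0,0,0]},{"translation":[0.03,-0.03,0.4],"delta_rot":[0,0,0]},{"translation":[0.03,-0.03,0.47],"delta_rot":[0,0,0]},{"translation":[0.03,-0.03,0.47],"delta_rot":[0,0,0]},{"translation":[0.03,-0.03,0.47],"delta_rot":[0,0,0]}]}}

```text
t: 5.28
position: [0.5654, 0.1273, 0.1006]
ee_rot: [-3.141, 0.0, 1.362]
force: [-0.5, -0.4, -1.4]
finger_gap: 0.166
grip_force: 58.6
```

```bash
python3 -c "
from p import plan
plan([(.5656,.1279,.095,78)])"
```

```text
now [0.5654 0.1273 0.1006] [-1.7997e+02  2.0000e-02  7.8020e+01] F [-0.53 -0.43 -1.38] t 5.2833 gap 0.16621132448593864
[0.016, 0.003, 0.14] [-0.004, 0.004, 0.003] rows>= 1
```

Position is good (within noise); descend gently.

Request:
{"op": "jog_arm", "data": {"steps": [{"translation":[0.01,0,0.04],"delta_rot":[0,0,0]},{"translation":[0.01,0,0.08],"delta_rot":[0,0,0]},{"translation":[0.01,0,0.12],"delta_rot":[0,0,0]},{"translation":[0.01,0,0.16],"delta_rot":[0,0,0]},{"translation":[0.01,0,0.2],"delta_rot":[0,0,0]}]}}

```text
t: 5.7
position: [0.5655, 0.1281, 0.0928]
ee_rot: [3.142, -0.0, 1.362]
force: [0.6, -0.3, -1.0]
finger_gap: 0.161
grip_force: 58.6
```

Request:
{"op": "jog_arm", "data": {"steps": [{"translation":[0,0,0.05],"delta_rot":[0,0,0]},{"translation":[0,0,0.1],"delta_rot":[0,0,0]},{"translation":[0,0,0.15],"delta_rot":[0,0,0]},{"translation":[0,0,0.2],"delta_rot":[0,0,0]},{"translation":[0,0,0.25],"delta_rot":[0,0,0]}]}}

```text
t: 6.12
position: [0.5655, 0.1281, 0.0827]
ee_rot: [-3.142, 0.0, 1.362]
force: [0.1, 0.4, -0.8]
finger_gap: 0.16
grip_force: 58.6
```

Request:
{"op": "jog_arm", "data": {"steps": [{"translation":[0,0,0.06],"delta_rot":[0,0,0]},{"translation":[0,0,0.12],"delta_rot":[0,0,0]},{"translation":[0,0,0.18],"delta_rot":[0,0,0]},{"translation":[0,0,0.24],"delta_rot":[0,0,0]},{"translation":[0,0,0.3],"delta_rot":[0,0,0]}]}}

```text
t: 6.53
position: [0.5655, 0.1281, 0.0707]
ee_rot: [-3.142, 0.0, 1.362]
force: [0.6, -0.3, -1.5]
finger_gap: 0.161
grip_force: 58.6
```

Request:
{"op": "jog_arm", "data": {"steps": [{"translation":[0,0,0.04],"delta_rot":[0,0,0]},{"translation":[0,0,0.08],"delta_rot":[0,0,0]},{"translation":[0,0,0.12],"delta_rot":[0,0,0]},{"translation":[0,0,0.16],"delta_rot":[0,0,0]},{"translation":[0,0,0.19],"delta_rot":[0,0,0]}]}}

```text
t: 6.95
position: [0.5655, 0.1281, 0.0631]
ee_rot: [-3.142, 0.0, 1.362]
force: [-0.0, 0.8, -1.8]
finger_gap: 0.16
grip_force: 58.6
```

Request:
{"op": "jog_arm", "data": {"steps": [{"translation":[0,0,0.02],"delta_rot":[0,0,0]},{"translation":[0,0,0.04],"delta_rot":[0,0,0]},{"translation":[0,0,0.06],"delta_rot":[0,0,0]}]}}

```text
t: 7.2
position: [0.5656, 0.1281, 0.0609]
ee_rot: [3.142, -0.0, 1.362]
force: [-1.8, -0.2, 5.7]
finger_gap: 0.164
grip_force: 59.2
```

Request:
{"op": "jog_arm", "data": {"steps": [{"translation":[0,0,0.01],"delta_rot":[0,0,0]},{"translation":[0,0,0.02],"delta_rot":[0,0,0]},{"translation":[0,0,0.02],"delta_rot":[0,0,0]}]}}

```text
t: 7.45
position: [0.5656, 0.1281, 0.0607]
ee_rot: [3.141, -0.0, 1.362]
force: [-4.9, -0.0, 13.0]
finger_gap: 0.16
grip_force: 60.2
```

Request:
{"op": "jog_arm", "data": {"steps": [{"translation":[0,0,0],"delta_rot":[0,0,0]},{"translation":[0,0,0],"delta_rot":[0,0,0]},{"translation":[0,0,0],"delta_rot":[0,0,0]},{"translation":[0,0,0],"delta_rot":[0,0,0]},{"translation":[0,0,0],"delta_rot":[0,0,0]}], "jaw": 0.8}}

```text
t: 7.87
position: [0.5655, 0.1281, 0.06]
ee_rot: [-3.142, 0.0, 1.362]
force: [0.4, -0.0, 0.1]
finger_gap: 0.801
grip_force: 0.0
```

Request:
{"op": "jog_arm", "data": {"steps": [{"translation":[0,0,-0.4],"delta_rot":[0,0,0]},{"translation":[0,0,-1.2],"delta_rot":[0,0,0]},{"translation":[0,0,-2.1],"delta_rot":[0,0,0]},{"translation":[0,0,-3],"delta_rot":[0,0,0]},{"translation":[0,0,-4],"delta_rot":[0,0,0]}]}}

```text
t: 8.28
position: [0.5649, 0.1278, 0.2212]
ee_rot: [-3.141, 0.001, 1.362]
force: [0.4, 0.2, -0.4]
finger_gap: 0.802
grip_force: 0.0
```

```bash
python3 -c "
from p import plan
plan([(.5656,.08,.235,120),(.519,-.298,.235,172)])
from bench import arm
import numpy as np
from h import *
c=arm.camera('scene');np.savez('scene2.npz',**c)
P=cloud(c,(360,185,395,225)).reshape(-1,3);P=P[(P[:,2]>.06)&(np.hypot(P[:,0]-.567,P[:,1]-.127)<.02)];print('pin top z',np.percentile(P[:,2],[50,90,98]),len(P))
print(np.round(arm.sense()['qpos'],2))
"
```

```text
now [0.5649 0.1278 0.2212] [-1.7994e+02  5.0000e-02  7.8030e+01] F [ 0.37  0.23 -0.4 ] t 8.2833 gap 0.8015795016877261
[-0.583, 0.132, -0.172] [-0.006, 0.002, -3.497] rows>= 3
[-0.592, -0.085, -0.172] [-0.007, 0.002, -3.497] rows>= 3
[-2.534, -1.911, 0.0] [0.0, 0.0, -2.889] rows>= 4
[-1.849, -2.579, 0.0] [0.0, 0.0, -2.889] rows>= 4
[-0.997, -3.013, 0.0] [0.0, 0.0, -2.889] rows>= 4
pin top z [0.07986436 0.08668857 0.08795141] 73
[-0.65  0.49  0.47  1.74 -0.27  0.96 -0.29]
```

Request:
{"op": "jog_arm", "data": {"steps": [{"translation":[-0.58,0.13,-0.17],"delta_rot":[0,0,-3.5]},{"translation":[-0.58,0.13,-0.17],"delta_rot":[0,0,-3.5]},{"translation":[-0.58,0.13,-0.17],"delta_rot":[0,0,-3.5]},{"translation":[-0.58,0.13,-0.17],"delta_rot":[0,0,-3.5]}]}}

```text
t: 8.67
position: [0.5659, 0.104, 0.2271]
ee_rot: [3.141, -0.0, 1.734]
force: [0.4, 0.7, -0.4]
finger_gap: 0.804
grip_force: 0.0
```

Request:
{"op": "jog_arm", "data": {"steps": [{"translation":[-0.59,-0.09,-0.17],"delta_rot":[0,0,-3.5]},{"translation":[-0.59,-0.09,-0.17],"delta_rot":[0,0,-3.5]},{"translation":[-0.59,-0.09,-0.17],"delta_rot":[0,0,-3.5]},{"translation":[-0.59,-0.09,-0.17],"delta_rot":[0,0,-3.5]}]}}

```text
t: 9.0
position: [0.566, 0.0803, 0.2336]
ee_rot: [3.142, -0.0, 2.097]
force: [-0.2, 0.2, 0.1]
finger_gap: 0.801
grip_force: 0.0
```

Request:
{"op": "jog_arm", "data": {"steps": [{"translation":[-2.53,-1.91,0],"delta_rot":[0,0,-2.89]},{"translation":[-2.53,-1.91,0],"delta_rot":[0,0,-2.89]},{"translation":[-2.53,-1.91,0],"delta_rot":[0,0,-2.89]},{"translation":[-2.53,-1.91,0],"delta_rot":[0,0,-2.89]},{"translation":[-2.53,-1.91,0],"delta_rot":[0,0,-2.89]}]}}

```text
t: 9.42
position: [0.55, -0.0486, 0.2337]
ee_rot: [-3.141, 0.0, 2.386]
force: [0.5, 0.5, 0.1]
finger_gap: 0.798
grip_force: 0.0
```

Request:
{"op": "jog_arm", "data": {"steps": [{"translation":[-1.85,-2.58,0],"delta_rot":[0,0,-2.89]},{"translation":[-1.85,-2.58,0],"delta_rot":[0,0,-2.89]},{"translation":[-1.85,-2.58,0],"delta_rot":[0,0,-2.89]},{"translation":[-1.85,-2.58,0],"delta_rot":[0,0,-2.89]},{"translation":[-1.85,-2.58,0],"delta_rot":[0,0,-2.89]}]}}

```text
t: 9.83
position: [0.5346, -0.1741, 0.2335]
ee_rot: [-3.141, -0.0, 2.69]
force: [-0.2, -0.4, 0.6]
finger_gap: 0.8
grip_force: 0.0
```

```bash
python3 -c "
from p import plan
plan([(.519,-.298,.235,172)])
from bench import arm
import numpy as np
print(np.round(arm.sense()['qpos'],2))
from h import *
for n in ['top','scene']:
  c=arm.camera(n);np.savez(n+'2.npz',**c)
  z=(.088,.107,.139) 
b=None
for n in ['top0','scene0']:
  c=load(n+'.npz');im=c['img'].astype(int).mean(2)
  box=(393,243,425,283) if n[0]=='t' else (200,245,250,322)
  for z,thr in ((.141,45),):
    P=cloud(c,box);m=(im[box[1]:box[3],box[0]:box[2]]<60)
    v,u=np.nonzero(m);print(n,len(u)); X=P[m]
    t=X[(X[:,2]>.1365)&(X[:,2]<.16)]
    r=cv2.minAreaRect((t[:,:2]*1e3).astype(np.float32));print('handle top',len(t),t.mean(0).round(4),np.round(r[0],1),np.round(r[1],1),round(r[2],1))
    f=X[(X[:,2]>.105)&(X[:,2]<.137)];print('side',len(f),f.mean(0).round(4)); 
    vv=np.cov(f[:,:2].T);w,V=np.linalg.eigh(vv);print('dir',np.degrees(np.arctan2(V[1,1],V[0,1])))
"
```

```text
now [ 0.5346 -0.1741  0.2335] [-1.7995e+02 -1.0000e-02  1.5415e+02] F [-0.16 -0.41  0.55] t 9.8333 gap 0.7996758349033958
[-1.0, -2.956, -0.035] [-0.008, -0.002, -2.974] rows>= 3
[ 0.06  0.43  0.2   1.77 -0.1   0.95  1.42]
top0 169
handle top 64 [ 0.5184 -0.2973  0.1411] [ 518.9 -297.5] [13.3 38.7] 81.3
side 33 [ 0.5156 -0.2923  0.1241]
dir 175.16058038108943
scene0 404
handle top 95 [ 0.5225 -0.3008  0.1409] [ 521.1 -300. ] [13.8 38.7] 80.4
side 146 [ 0.5289 -0.3039  0.1217]
dir -178.97986885531878
```

Request:
{"op": "jog_arm", "data": {"steps": [{"translation":[-1.0,-2.96,0],"delta_rot":[0,0,-2.89]},{"translation":[-1.0,-2.96,0],"delta_rot":[0,0,-2.89]},{"translation":[-1.0,-2.96,0],"delta_rot":[0,0,-2.89]},{"translation":[-1.0,-2.96,0],"delta_rot":[0,0,-2.89]},{"translation":[-1.0,-2.96,0],"delta_rot":[0,0,-2.89]}]}}

```text
t: 10.35
position: [0.5205, -0.297, 0.2333]
ee_rot: [-3.141, -0.0, 2.998]
force: [-0.1, 0.2, 0.1]
finger_gap: 0.802
grip_force: 0.0
```

Request:
{"op": "jog_arm", "data": {"steps": [{"translation":[0,0,0],"delta_rot":[0,0,0]},{"translation":[0,0,0],"delta_rot":[0,0,0]},{"translation":[0,0,0],"delta_rot":[0,0,0]}]}}

```text
t: 10.6
position: [0.5216, -0.2936, 0.2337]
ee_rot: [3.141, 0.0, 3.005]
force: [-0.3, 0.4, -0.0]
finger_gap: 0.803
grip_force: 0.0
```

```bash
python3 -c "
from p import plan
plan([(.5195,-.2985,.165,171.5),(.5195,-.2985,.104,171.5)])"
```

```text
now [ 0.5216 -0.2936  0.2337] [179.97   0.   172.16] F [-0.26  0.36 -0.03] t 10.6 gap 0.8033663271350893
[0.035, -0.129, 1.717] [0.005, 0.0, 0.109] rows>= 2
[0.0, -0.0, 1.525] [0.0, 0.0, 0.0] rows>= 2
```

Request:
{"op": "jog_arm", "data": {"steps": [{"translation":[0.03,-0.1,0.8],"delta_rot":[0,0,0.11]},{"translation":[0.03,-0.1,1.72],"delta_rot":[0,0,0.11]},{"translation":[0.03,-0.1,1.72],"delta_rot":[0,0,0.11]},{"translation":[0.03,-0.1,1.72],"delta_rot":[0,0,0.11]}]}}

```text
t: 10.93
position: [0.5188, -0.2981, 0.1645]
ee_rot: [3.141, -0.003, 2.993]
force: [-0.4, -0.3, 0.7]
finger_gap: 0.8
grip_force: 0.0
```

```bash
python3 -c "
from p import plan
plan([(.5195,-.2985,.104,171.5)])"
```

```text
now [ 0.5188 -0.2981  0.1645] [ 1.7995e+02 -1.6000e-01  1.7146e+02] F [-0.36 -0.28  0.66] t 10.9333 gap 0.8003738878042062
[-0.023, -0.008, 1.511] [0.009, -0.026, -0.007] rows>= 2
```

Request:
{"op": "jog_arm", "data": {"steps": [{"translation":[-0.01,0,0.7],"delta_rot":[0,0,0]},{"translation":[-0.01,0,1.3],"delta_rot":[0,0,0]},{"translation":[-0.01,0,1.51],"delta_rot":[0,0,0]},{"translation":[-0.01,0,1.51],"delta_rot":[0,0,0]},{"translation":[-0.01,0,1.51],"delta_rot":[0,0,0]}]}}

```text
t: 11.35
position: [0.5202, -0.2996, 0.1062]
ee_rot: [-3.141, 0.001, 2.992]
force: [0.0, 0.0, 0.2]
finger_gap: 0.799
grip_force: 0.0
```

Request:
{"op": "jog_arm", "data": {"steps": [{"translation":[0,0,0],"delta_rot":[0,0,0]},{"translation":[0,0,0],"delta_rot":[0,0,0]},{"translation":[0,0,0],"delta_rot":[0,0,0]},{"translation":[0,0,0],"delta_rot":[0,0,0]},{"translation":[0,0,0],"delta_rot":[0,0,0]}], "jaw": 0}}

```text
t: 11.77
position: [0.52, -0.299, 0.1052]
ee_rot: [3.141, 0.001, 2.992]
force: [0.4, 6.8, 8.3]
finger_gap: 0.154
grip_force: 58.2
```

Request:
{"op": "jog_arm", "data": {"steps": [{"translation":[0,0,0],"delta_rot":[0,0,0]},{"translation":[0,0,0],"delta_rot":[0,0,0]},{"translation":[0,0,0],"delta_rot":[0,0,0]},{"translation":[0,0,0],"delta_rot":[0,0,0]}]}}

```text
t: 12.1
position: [0.52, -0.2988, 0.1052]
ee_rot: [3.141, 0.001, 2.992]
force: [0.1, 5.2, 9.8]
finger_gap: 0.156
grip_force: 58.1
```

```bash
python3 - <<'E'
from h import *
T=load("top0.npz");S=load("scene0.npz")
th=np.radians(-12);ex=np.array([np.cos(th),np.sin(th)]);ey=np.array([-np.sin(th),np.cos(th)])
o=np.array([.5655,.128])+.105*ey
for nm,c in (("top",T),("scene",S)):
  im=c["img"].astype(np.float32).mean(2)
  for z in (.105,.09):
    ys=np.arange(-16,20.1,1)/1e3
    for x0 in (-24,0,24):
      xs=np.arange(x0-8,x0+9,1)/1e3
      X=np.array([np.r_[o+x*ex+y*ey,z] for y in ys for x in xs]); uv=proj(c,X).astype(np.float32)
      I=cv2.remap(im,uv[:,0].reshape(len(ys),-1),uv[:,1].reshape(len(ys),-1),cv2.INTER_LINEAR).mean(1)
      print(nm,z,x0,I.astype(int).tolist())
E
python3 -c "
from p import plan
plan([(.52,-.2988,.245,171.5),(.587,.2275,.265,168)])"
```

```text
top 0.105 -24 [100, 101, 100, 96, 88, 78, 66, 55, 47, 40, 37, 36, 37, 40, 52, 70, 90, 105, 115, 122, 125, 124, 120, 114, 107, 103, 100, 99, 98, 98, 98, 97, 97, 97, 97, 96, 96]
top 0.105 0 [102, 103, 100, 94, 86, 74, 62, 51, 43, 38, 36, 36, 37, 40, 52, 71, 91, 106, 116, 123, 125, 121, 114, 103, 92, 83, 76, 73, 72, 72, 72, 72, 72, 72, 73, 74, 74]
top 0.105 24 [101, 102, 99, 94, 87, 77, 67, 58, 50, 44, 41, 40, 40, 43, 56, 75, 95, 109, 117, 123, 124, 121, 115, 109, 104, 100, 97, 97, 97, 97, 97, 97, 97, 97, 97, 96, 96]
top 0.09 -24 [76, 86, 93, 98, 100, 100, 98, 92, 83, 72, 61, 51, 43, 38, 37, 37, 38, 46, 60, 77, 93, 105, 114, 119, 121, 121, 116, 109, 104, 101, 99, 98, 97, 97, 97, 96, 96]
top 0.09 0 [78, 88, 95, 100, 103, 102, 98, 90, 80, 68, 57, 47, 40, 36, 36, 37, 38, 46, 61, 80, 97, 110, 119, 124, 124, 120, 111, 100, 90, 82, 78, 75, 74, 74, 74, 74, 74]
top 0.09 24 [83, 91, 97, 101, 102, 101, 97, 91, 81, 71, 60, 50, 43, 39, 37, 37, 39, 48, 66, 85, 102, 112, 120, 124, 123, 119, 114, 107, 101, 97, 95, 94, 93, 94, 94, 94, 94]
scene 0.105 -24 [147, 145, 142, 138, 134, 129, 124, 119, 113, 10
[... 669 characters left out ...]
3, 128, 142, 155, 166]
scene 0.09 0 [77, 85, 94, 104, 114, 122, 128, 131, 131, 127, 120, 111, 101, 91, 83, 75, 71, 68, 66, 66, 65, 65, 65, 65, 66, 66, 67, 70, 74, 82, 92, 104, 118, 133, 148, 160, 170]
scene 0.09 24 [79, 86, 94, 102, 109, 114, 117, 117, 114, 109, 102, 94, 87, 81, 75, 71, 69, 67, 66, 66, 66, 67, 68, 69, 71, 73, 76, 80, 86, 93, 100, 108, 117, 125, 132, 138, 142]
now [ 0.52   -0.2988  0.1052] [1.7995e+02 5.0000e-02 1.7144e+02] F [0.11 5.19 9.78] t 12.1 gap 0.15620712085336744
[-0.003, 0.002, -3.495] [0.008, 0.008, -0.01] rows>= 4
[0.096, 4.42, -0.167] [0.0, -0.0, 0.194] rows>= 5
[0.186, 4.417, -0.166] [0.0, -0.0, 0.195] rows>= 5
[0.276, 4.413, -0.167] [0.0, -0.0, 0.194] rows>= 5
```

Request:
{"op": "jog_arm", "data": {"steps": [{"translation":[0,0,-0.4],"delta_rot":[0,0,0]},{"translation":[0,0,-1.2],"delta_rot":[0,0,0]},{"translation":[0,0,-2.1],"delta_rot":[0,0,0]},{"translation":[0,0,-3],"delta_rot":[0,0,0]},{"translation":[0,0,-3.5],"delta_rot":[0,0,0]}]}}

```text
t: 12.52
position: [0.52, -0.3, 0.2485]
ee_rot: [-3.141, 0.003, 2.991]
force: [0.5, 0.2, -1.5]
finger_gap: 0.159
grip_force: 59.3
```

Request:
{"op": "jog_arm", "data": {"steps": [{"translation":[0.02,0.9,-0.03],"delta_rot":[0,0,0.04]},{"translation":[0.04,1.8,-0.06],"delta_rot":[0,0,0.08]},{"translation":[0.06,2.7,-0.1],"delta_rot":[0,0,0.12]},{"translation":[0.08,3.6,-0.13],"delta_rot":[0,0,0.16]},{"translation":[0.1,4.42,-0.17],"delta_rot":[0,0,0.19]}]}}

```text
t: 12.93
position: [0.5417, -0.1219, 0.2515]
ee_rot: [3.141, -0.0, 2.972]
force: [1.7, -0.3, -0.6]
finger_gap: 0.155
grip_force: 59.2
```

Request:
{"op": "jog_arm", "data": {"steps": [{"translation":[0.04,0.9,-0.03],"delta_rot":[0,0,0.04]},{"translation":[0.08,1.8,-0.06],"delta_rot":[0,0,0.08]},{"translation":[0.11,2.7,-0.1],"delta_rot":[0,0,0.12]},{"translation":[0.15,3.6,-0.13],"delta_rot":[0,0,0.16]},{"translation":[0.19,4.42,-0.17],"delta_rot":[0,0,0.19]}]}}

```text
t: 13.35
position: [0.5641, 0.0538, 0.2583]
ee_rot: [3.141, -0.0, 2.952]
force: [0.5, 0.9, -1.3]
finger_gap: 0.156
grip_force: 59.2
```

Request:
{"op": "jog_arm", "data": {"steps": [{"translation":[0.06,0.9,-0.03],"delta_rot":[0,0,0.04]},{"translation":[0.11,1.8,-0.06],"delta_rot":[0,0,0.08]},{"translation":[0.17,2.7,-0.1],"delta_rot":[0,0,0.12]},{"translation":[0.22,3.6,-0.13],"delta_rot":[0,0,0.16]},{"translation":[0.28,4.3,-0.17],"delta_rot":[0,0,0.19]}]}}

```text
t: 13.77
position: [0.5853, 0.2256, 0.2649]
ee_rot: [3.141, -0.0, 2.933]
force: [0.4, 1.1, -1.1]
finger_gap: 0.158
grip_force: 59.1
```

Request:
{"op": "jog_arm", "data": {"steps": [{"translation":[0,0,0],"delta_rot":[0,0,0]},{"translation":[0,0,0],"delta_rot":[0,0,0]},{"translation":[0,0,0],"delta_rot":[0,0,0]},{"translation":[0,0,0],"delta_rot":[0,0,0]},{"translation":[0,0,0],"delta_rot":[0,0,0]}]}}

```text
t: 14.18
position: [0.5858, 0.2213, 0.2651]
ee_rot: [-3.141, 0.0, 2.93]
force: [0.4, -1.4, -0.5]
finger_gap: 0.153
grip_force: 59.3
```

Run:
```python
from p import plan
plan([(.5864,.2268,.225,168)])
from bench import arm
from h import *
print(np.round(arm.sense()["qpos"],2))
ims=[]
for n in ["top","scene"]:
    c=arm.camera(n); np.savez(n+"3.npz",**c)
    u,v=proj(c,[[.5864,.2268,.13]])[0].astype(int); print(n,u-40,v-45)
    ims.append(cv2.resize(c["img"][v-45:v+45,u-40:u+40,::-1],None,fx=5,fy=5,interpolation=cv2.INTER_CUBIC))
cv2.imwrite("pics/hover2.png",np.hstack(ims))
```

```text
now [0.5858 0.2213 0.2651] [-1.7998e+02  1.0000e-02  1.6790e+02] F [ 0.45 -1.4  -0.55] t 14.1833 gap 0.1531752584210413
[0.015, 0.137, 1.001] [-0.003, 0.002, -0.017] rows>= 1
[-0.49  0.49  0.05  1.56 -0.03  1.09  0.93]
top 194 187
scene 369 134
```

View pics/hover2.png

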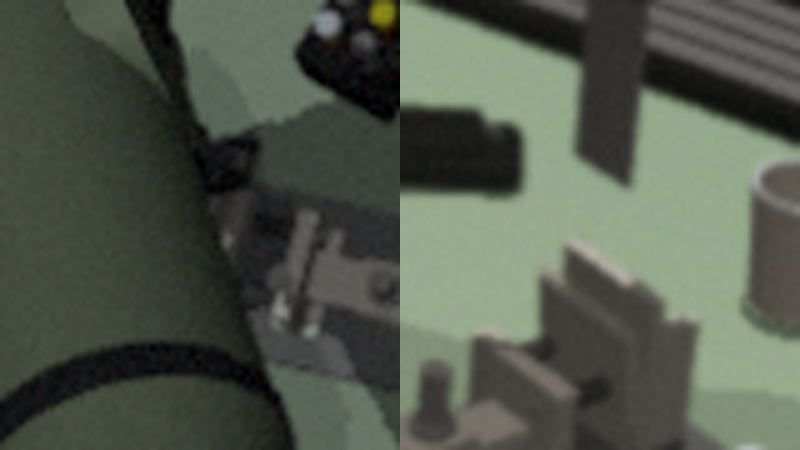

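The blade hangs upright above the press, with its lower corners at crop (578,152) and (628,186). The pin sits collar-down in the fork at about (435,370).

Run:
```python
from h import *
S=load("scene3.npz")
uv=[[(178+.5)/5-.5+369,(152+.5)/5-.5+134],[(228+.5)/5-.5+369,(186+.5)/5-.5+134]]
X=onplane(S,uv,.165);print(X, X.mean(0), np.degrees(np.arctan2(*(X[1]-X[0])[[1,0]])))
th=np.radians(-12);ex=np.array([np.cos(th),np.sin(th)]);ey=np.array([-np.sin(th),np.cos(th)])
o=np.array([.5655,.128])+.105*ey
print("press xy of blade",[(X.mean(0)[:2]-o)@ex,(X.mean(0)[:2]-o)@ey]," TCP:",[(np.array([.5858,.222])-o)@ex,(np.array([.5858,.222])-o)@ey])
```

```text
[[0.56516559 0.22818873 0.165     ]
 [0.60258453 0.21943266 0.165     ]] [0.58387506 0.22381069 0.165     ] -13.170287823408747
press xy of blade [np.float64(-0.0019466413900025904), np.float64(-0.007462610648079582)]  TCP: [np.float64(0.0003126973580269115), np.float64(-0.008833518207421752)]
```

Request:
{"op": "jog_arm", "data": {"steps": [{"translation":[0.02,0.12,0.4],"delta_rot":[0,0,0]},{"translation":[0.02,0.12,0.8],"delta_rot":[0,0,0]},{"translation":[0.02,0.12,1.2],"delta_rot":[0,0,0]},{"translation":[0.02,0.12,1.35],"delta_rot":[0,0,0]},{"translation":[0.02,0.12,1.35],"delta_rot":[0,0,0]}]}}

```text
t: 14.7
position: [0.5854, 0.2268, 0.2097]
ee_rot: [-3.14, -0.002, 2.932]
force: [0.4, -0.6, -1.4]
finger_gap: 0.156
grip_force: 59.2
```

Run:
```python
from p import plan
plan([(.5864,.2268,.211,168)])
from bench import arm
from h import *
c=arm.camera("scene"); np.savez("scene4.npz",**c)
u,v=proj(c,[[.5864,.2268,.105]])[0].astype(int); print(u-40,v-35)
cv2.imwrite("pics/hover3.png",cv2.resize(c["img"][v-35:v+35,u-40:u+40,::-1],None,fx=8,fy=8,interpolation=cv2.INTER_CUBIC))
```

```text
now [0.5854 0.2268 0.2097] [-1.7992e+02 -1.0000e-01  1.6797e+02] F [ 0.45 -0.63 -1.42] t 14.7 gap 0.15595166064511662
[-0.025, 0.006, -0.032] [-0.014, -0.016, -0.006] rows>= 1
368 153
```

View pics/hover3.png

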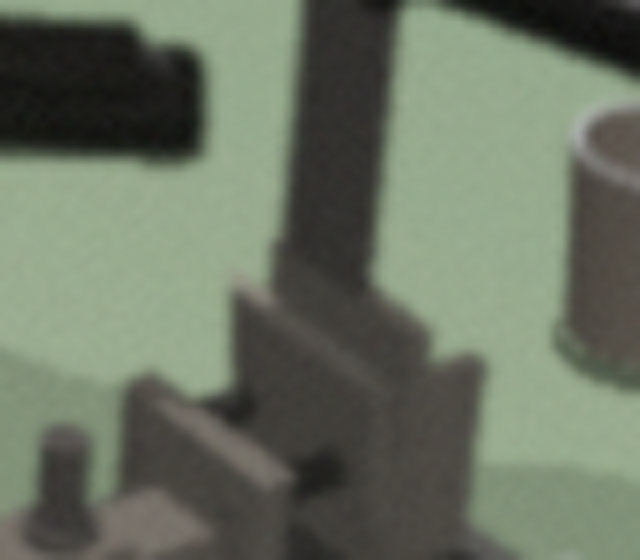

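The blade sits over the gap, with its edges at x≈285 and 370. The fixed plate's top runs from (275,240) to (430,335). The blade's lower edge blends into the plate, so I'll boost the contrast.

Run:
```python
from bench import arm
from h import *
a=np.mean([arm.camera("scene")["img"][160:205,395:430].astype(float) for _ in range(4)],0).mean(2)
print(arm.sense()["position"].round(4))
b=np.clip((a-30)*255/75,0,255).astype(np.uint8)
cv2.imwrite("pics/c.png",cv2.resize(b,None,fx=13,fy=13,interpolation=cv2.INTER_CUBIC))
```

```text
[0.5863 0.2275 0.2119]
```

View pics/c.png

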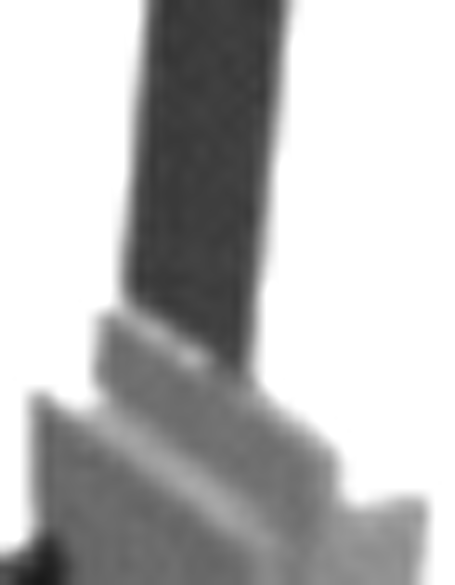

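The enhanced crop shows the blade's lower edge running from (125,298) to (245,380), above the plate top edge from (100,325) to (335,465). I'll use depth to get its offset along press y.

Run:
```python
from bench import arm
from h import *
cs=[arm.camera("scene") for _ in range(5)]; c=cs[0]; c["z_map"]=np.mean([k["z_map"] for k in cs],0)
s=arm.sense();tcp=s["position"];print(tcp.round(4),np.degrees(s["ee_rot"]).round(2))
th=np.radians(-12);ex=np.array([np.cos(th),np.sin(th),0]);ey=np.array([-np.sin(th),np.cos(th),0])
o=np.r_[np.array([.5655,.128])+.105*ey[:2],0]
box=(385,100,440,215);P=cloud(c,box);g=np.mean([k["img"] for k in cs],0).mean(2)[box[1]:box[3],box[0]:box[2]]
Q=np.stack([(P-o)@ex,(P-o)@ey,P[...,2]],-1)*1e3
print("TCP press",((tcp-o)@ex*1e3).round(1),((tcp-o)@ey*1e3).round(1))
for z in range(84,240,6):
    m=(abs(Q[...,2]-z)<3)&(abs(Q[...,0])<14)&(abs(Q[...,1])<16)
    if m.sum()>4: print(z,m.sum(),"y med",np.median(Q[m][:,1]).round(2),"x rng",Q[m][:,0].min().round(1),Q[m][:,0].max().round(1),"grey",g[m].mean().round())
# predicted blade front-face corners
t=tcp-[0,0,.1]; 
for dz in (0,.06): print(proj(c,[t+x*.02*ex-.002*ey+[0,0,dz] for x in (-1,1)]).round(2).tolist())
print("measured",(np.array([[125.5,298.5],[245.5,380.5]])/13-.5+[395,160]).round(2).tolist())
```

```text
[0.586  0.2274 0.2112] [1.7999e+02 2.0000e-02 1.6799e+02]
TCP press -0.6 -3.5
84 19 y med -13.47 x rng -11.6 13.0 grey 64.0
90 27 y med -11.45 x rng -13.8 12.5 grey 70.0
96 24 y med -1.83 x rng -12.3 13.6 grey 69.0
102 16 y med -0.54 x rng -13.9 12.4 grey 67.0
108 7 y med -0.17 x rng -5.7 13.4 grey 73.0
114 9 y med -6.61 x rng -11.1 11.9 grey 71.0
120 18 y med -6.57 x rng -11.0 13.9 grey 51.0
126 16 y med -6.63 x rng -13.6 13.9 grey 49.0
132 18 y med -6.43 x rng -13.9 12.1 grey 50.0
138 14 y med -6.91 x rng -11.9 12.9 grey 49.0
144 18 y med -6.35 x rng -12.8 13.8 grey 49.0
150 17 y med -6.31 x rng -13.6 12.6 grey 49.0
156 15 y med -6.43 x rng -10.4 12.5 grey 48.0
162 18 y med -6.51 x rng -11.2 13.8 grey 48.0
168 17 y med -6.67 x rng -14.0 12.6 grey 49.0
174 15 y med -6.83 x rng -11.8 12.7 grey 48.0
180 19 y med -6.26 x rng -14.0 12.2 grey 54.0
186 19 y med -6.29 x rng -14.0 12.2 grey 48.0
192 17 y med -6.74 x rng -10.3 11.1 grey 48.0
198 15 y med -6.49 x rng -13.8 13.5 grey 48.0
204 10 y med -6.39 x rng -7.8 12.4 grey 47.0
216 6 y med -11.87 x rng 10.4 13.9 grey 36.0
222 6 y med -11.78 x rng 8.0 13.9 grey 29.0
228 6 y med -12.11 x rng 6.6 12.9 grey 37.0
234 7 y med -12.15 x rng 6.9 12.7 grey 38.0
[[403.03, 182.91], [413.46, 190.1]]
[[405.05, 161.69], [415.77, 168.66]]
measured [[404.15, 182.46], [413.38, 188.77]]
```

Request:
{"op": "jog_arm", "data": {"steps": [{"translation":[0,0.022,0.05],"delta_rot":[0,0,0]},{"translation":[0,0.022,0.1],"delta_rot":[0,0,0]},{"translation":[0,0.022,0.15],"delta_rot":[0,0,0]},{"translation":[0,0.022,0.2],"delta_rot":[0,0,0]},{"translation":[0,0.022,0.25],"delta_rot":[0,0,0]}]}}

```text
t: 15.62
position: [0.586, 0.2282, 0.2006]
ee_rot: [-3.141, -0.0, 2.932]
force: [-1.3, 0.6, -1.0]
finger_gap: 0.155
grip_force: 59.2
```

Tip at about z=0.101, below the fixed plate's top edge, with no contact.

Request:
{"op": "jog_arm", "data": {"steps": [{"translation":[0,0,0.06],"delta_rot":[0,0,0]},{"translation":[0,0,0.12],"delta_rot":[0,0,0]},{"translation":[0,0,0.18],"delta_rot":[0,0,0]},{"translation":[0,0,0.24],"delta_rot":[0,0,0]},{"translation":[0,0,0.3],"delta_rot":[0,0,0]}]}}

```text
t: 16.03
position: [0.5861, 0.2283, 0.1886]
ee_rot: [-3.142, -0.0, 2.932]
force: [0.2, -0.4, -2.1]
finger_gap: 0.15
grip_force: 59.2
```

Request:
{"op": "jog_arm", "data": {"steps": [{"translation":[0,0.006,0.04],"delta_rot":[0,0,0]},{"translation":[0,0.012,0.08],"delta_rot":[0,0,0]},{"translation":[0,0.018,0.12],"delta_rot":[0,0,0]},{"translation":[0,0.02,0.12],"delta_rot":[0,0,0]},{"translation":[0,0.02,0.12],"delta_rot":[0,0,0]}]}}

```text
t: 16.45
position: [0.5862, 0.229, 0.1841]
ee_rot: [-3.141, -0.0, 2.932]
force: [-0.9, 0.1, -1.6]
finger_gap: 0.159
grip_force: 59.2
```

```bash
python3 -c "
from bench import arm
import numpy as np
for i in range(3):
  s=arm.sense();print(s['position'].round(4),s['force'].round(2),s['ft_torque'].round(3));arm.camera('top')"
```

```text
[0.5862 0.229  0.1841] [-0.85  0.07 -1.56] [-0.042  0.005 -0.025]
[0.5863 0.2291 0.1841] [-0.14  1.35 -1.03] [ 0.021 -0.031  0.03 ]
[0.5863 0.229  0.1842] [-0.21 -0.56 -1.74] [ 0.016 -0.044 -0.039]
```

Request:
{"op": "jog_arm", "data": {"steps": [{"translation":[0,0.004,0],"delta_rot":[0,0,0]},{"translation":[0,0.008,0],"delta_rot":[0,0,0]},{"translation":[0,0.01,0],"delta_rot":[0,0,0]},{"translation":[0,0.01,0],"delta_rot":[0,0,0]}]}}

```text
t: 16.93
position: [0.5864, 0.2294, 0.1841]
ee_rot: [-3.142, 0.0, 2.932]
force: [0.6, 0.4, -1.8]
finger_gap: 0.157
grip_force: 59.4
```

Request:
{"op": "jog_arm", "data": {"steps": [{"translation":[0,0.004,0],"delta_rot":[0,0,0]},{"translation":[0,0.008,0],"delta_rot":[0,0,0]},{"translation":[0,0.01,0],"delta_rot":[0,0,0]},{"translation":[0,0.01,0],"delta_rot":[0,0,0]}]}}

```text
t: 17.27
position: [0.5864, 0.2296, 0.1841]
ee_rot: [-3.141, -0.0, 2.932]
force: [-1.0, -2.0, -0.3]
finger_gap: 0.158
grip_force: 59.5
```

Request:
{"op": "jog_arm", "data": {"steps": [{"translation":[0,0.003,0],"delta_rot":[0,0,0]},{"translation":[0,0.005,0],"delta_rot":[0,0,0]},{"translation":[0,0.005,0],"delta_rot":[0,0,0]}]}}

```text
t: 17.52
position: [0.5865, 0.2298, 0.1841]
ee_rot: [-3.141, 0.0, 2.932]
force: [-0.8, -2.9, 0.6]
finger_gap: 0.152
grip_force: 59.6
```

```bash
cat > f.py <<'E'
from bench import arm
import numpy as np
L=[]
for i in range(5):
  s=arm.sense();L.append(np.r_[s['position'],s['force'],s['ft_torque'],np.degrees(s['ee_rot'])]);arm.camera('top')
m=np.mean(L,0);print("pos",m[:3].round(4),"F",m[3:6].round(2),"M",m[6:9].round(3),"rot",m[9:].round(2),s["t"])
E
python3 f.py
```

```text
pos [0.5865 0.2298 0.1841] F [-0.83 -2.83  0.47] M [-0.901  0.168 -0.045] rot [-179.98   -0.    167.98] 17.7167
```

Request:
{"op": "jog_arm", "data": {"steps": [{"translation":[0,-0.006,0.06],"delta_rot":[0,0,0]},{"translation":[0,-0.006,0.12],"delta_rot":[0,0,0]},{"translation":[0,-0.006,0.18],"delta_rot":[0,0,0]},{"translation":[0,-0.006,0.24],"delta_rot":[0,0,0]},{"translation":[0,-0.006,0.3],"delta_rot":[0,0,0]}]}}

```text
t: 18.18
position: [0.5863, 0.2298, 0.1717]
ee_rot: [-3.142, -0.0, 2.932]
force: [-1.2, -2.7, 0.3]
finger_gap: 0.157
grip_force: 59.5
```

```bash
python3 f.py
```

```text
pos [0.5862 0.2298 0.1716] F [-0.55 -1.67 -2.19] M [-0.654  0.115 -0.043] rot [-1.7998e+02 -3.0000e-02  1.6799e+02] 18.3833
```

Request:
{"op": "jog_arm", "data": {"steps": [{"translation":[0,-0.002,0.02],"delta_rot":[0,0,0]},{"translation":[0,-0.002,0.04],"delta_rot":[0,0,0]},{"translation":[0,-0.002,0.06],"delta_rot":[0,0,0]},{"translation":[0,-0.002,0.08],"delta_rot":[0,0,0]},{"translation":[0,-0.002,0.1],"delta_rot":[0,0,0]}]}}

```text
t: 18.85
position: [0.5864, 0.2297, 0.1681]
ee_rot: [3.142, 0.0, 2.932]
force: [-0.7, -2.1, 0.7]
finger_gap: 0.155
grip_force: 59.5
```

Request:
{"op": "jog_arm", "data": {"steps": [{"translation":[0,0,0.02],"delta_rot":[0,0,0]},{"translation":[0,0,0.04],"delta_rot":[0,0,0]},{"translation":[0,0,0.06],"delta_rot":[0,0,0]},{"translation":[0,0,0.08],"delta_rot":[0,0,0]},{"translation":[0,0,0.1],"delta_rot":[0,0,0]}]}}

```text
t: 19.27
position: [0.5864, 0.2298, 0.1641]
ee_rot: [3.141, 0.0, 2.932]
force: [-0.5, -1.6, 1.1]
finger_gap: 0.156
grip_force: 59.5
```

Request:
{"op": "jog_arm", "data": {"steps": [{"translation":[0,0,0.02],"delta_rot":[0,0,0]},{"translation":[0,0,0.04],"delta_rot":[0,0,0]},{"translation":[0,0,0.06],"delta_rot":[0,0,0]},{"translation":[0,0,0.08],"delta_rot":[0,0,0]},{"translation":[0,0,0.1],"delta_rot":[0,0,0]}]}}

```text
t: 19.68
position: [0.5865, 0.2297, 0.1602]
ee_rot: [3.141, 0.0, 2.932]
force: [-0.3, -1.8, 3.8]
finger_gap: 0.153
grip_force: 60.0
```

```bash
python3 f.py
```

```text
pos [0.5865 0.2297 0.1601] F [ 0.14 -2.11  1.77] M [-0.586  0.03  -0.108] rot [1.7999e+02 1.0000e-02 1.6799e+02] 19.8833
```

Request:
{"op": "jog_arm", "data": {"steps": [{"translation":[0,0,0.01],"delta_rot":[0,0,0]},{"translation":[0,0,0.02],"delta_rot":[0,0,0]},{"translation":[0,0,0.03],"delta_rot":[0,0,0]},{"translation":[0,0,0.04],"delta_rot":[0,0,0]}]}}

```text
t: 20.27
position: [0.5865, 0.2297, 0.1586]
ee_rot: [3.141, 0.0, 2.932]
force: [-1.3, -2.5, 5.2]
finger_gap: 0.158
grip_force: 60.1
```

```bash
python3 f.py
```

```text
pos [0.5864 0.2297 0.1585] F [-0.39 -1.96  3.72] M [-0.601  0.07  -0.157] rot [1.8000e+02 1.0000e-02 1.6799e+02] 20.4667
```

Request:
{"op": "jog_arm", "data": {"steps": [{"translation":[0,0,0.005],"delta_rot":[0,0,0]},{"translation":[0,0,0.01],"delta_rot":[0,0,0]},{"translation":[0,0,0.01],"delta_rot":[0,0,0]}]}}

```text
t: 20.77
position: [0.5864, 0.2297, 0.1581]
ee_rot: [3.142, 0.0, 2.932]
force: [-0.4, -1.5, 4.3]
finger_gap: 0.151
grip_force: 60.2
```

```bash
python3 f.py
python3 - <<'E'
from bench import arm
from h import *
c=arm.camera("scene")
u,v=proj(c,[[.58,.2,.11]])[0].astype(int)
cv2.imwrite("pics/fin.png",cv2.resize(c["img"][v-50:v+50,u-60:u+60,::-1],None,fx=5,fy=5,interpolation=cv2.INTER_CUBIC))
E
```

```text
pos [0.5864 0.2297 0.1581] F [-0.3  -1.67  4.74] M [-0.559  0.051 -0.159] rot [180.     0.   167.99] 20.9667
```

View pics/fin.png

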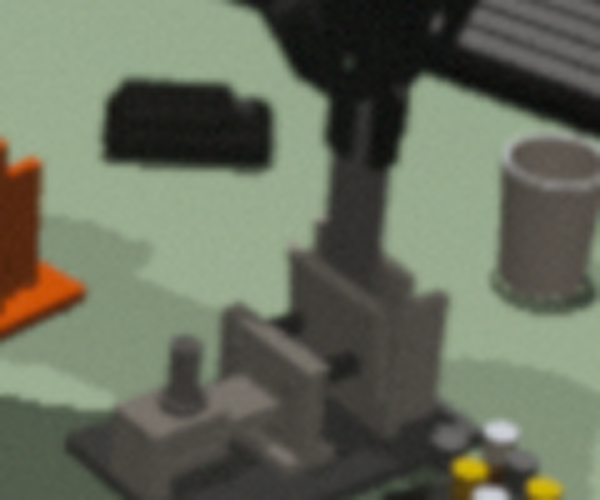

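The picture shows the pin seated with its collar on the fork at about (185,400), and the gauge held upright between the plates at about (355,240). The static tool force of 4.7 N plus the 1.5 N gauge weight gives about 6.2 N on the plates.

```bash
python3 -c "
from bench import arm
print(arm.hand_in())"
```

```text
the job is handed in; nothing more can be done
None
```

I handed the job in at about 21 s: the pin is seated with its collar on the fork and released, and the gripper holds the gauge upright against the fixed plate, between both plates, at about 6 N of push; no verdict came back.

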